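# Put the radio station on the air

### The arm

A 7-joint arm with a two-finger parallel gripper is mounted at the origin on the work surface. World frame = base frame: x ahead of the robot, y to its left, z up, the work surface at z = 0. Lengths are in mm, angles in rad, forces in N, time in s.
With the tool pointing down it reaches from about 350 to 900 mm from the base axis. Payload 19.9 kg.
Tool frame: the origin (TCP) lies on the centre line of the jaws, within the pads' length; the fingertips stand 14 mm ahead of it and the grasp point (between the pads) lies 5 mm behind it; z points along the fingers, y is the line along which they close (so a half turn about z gives the same grasp; the last joint's range is limited). The gripper opens to 94 mm and grips with 3 to 60 N. Pads are 16 mm wide; open, the fingers measure 119 mm over their backs; the gripper's body (75 mm by 177 mm) begins 78 mm behind the grasp point.
Start: joints at [-1.159, 0.417, -0.01, 1.614, 0.005, 1.111, -0.053], TCP at [273.415, 562, 219.425] pointing down, gripper open.
Joint ranges: [-2.81, 2.81], [-0.39, 2.02], [-1.27, 1.25], [0.06, 2.57], [-1.19, 4.33], [0.19, 2], [-2.82, 2.82]. Speed limits (rad/s): [1.89, 1.89, 2.39, 2.39, 3.01, 3.01, 3.01].

### API

Orientations are given as [roll, pitch, yaw] about the fixed x, y, z axes, in that order (R = Rz(yaw) Ry(pitch) Rx(roll)).
In Python, from station import manip gives the robot as it stands. Calls block until the motion is done:
- manip.move_pose(position, orientation): joint-space move of the TCP to a pose.
- manip.movel(position, rate=150, rotation=None): straight line of the TCP; rotation=None keeps the orientation; rate is the mean speed in mm/s.
- manip.set_joints(angles): joint-space move.
- manip.move_gripper(opening): finger opening in mm; the grip force is fixed at half the most; returns when the fingers have stopped.
- manip.dwell(seconds).
- manip.ik(position, orientation): joint angles nearest the present ones, or None.
- manip.camera(name): name is "scene" or "side" or "wrist"; returns the picture (480x640x3 uint8, blue, green, red); there is no depth.
- manip.camera_info(name): a dict with "mtx" (3x3 intrinsics, pixels), "dist_coeffs" ([k1, k2, p1, p2, k3] as OpenCV has them; the pictures are not rectified), "world_to_cam" (4x4, takes a point from world to camera coordinates); the wrist camera has in their place "mount" (4x4, takes a point from camera to tool coordinates, whose origin is the TCP and whose axes are the flange's). Camera axes: x right, y down, z forward; pixel columns grow to the right and rows downward; lengths in mm; the calibration is good to about 2 mm. A picture is of the moment at which its call begins: read the wrist's pose just before it. camera_info takes no time and is no camera call.
A pose or a line that the arm cannot do raises manip.PlanningError and nothing moves.
- manip.close_job(): hands the job in; it is judged then, once.
Trained networks look in the newest picture that a camera, given by its name, has taken for a name from the list of things; names that differ only in an ending like _2 or _b are one class to them, and where a whole thing is asked for, a point or a joint stands for the part that bears it (a point fixed in the world has none). Each returns a list of dicts, best first, with "p" (0 to 1); they miss things now and then, are a little off and sometimes report something else, mostly with a low value. They report only what shows in the picture. A call takes as long as a camera call.
- manip.cut_out(camera, thing): "region" (480x640 bool, what is visible of it) and "extent" ([centre column, centre row, width, height] in pixels, round what is visible of it).
Readings, each from a call of its own:
- manip.read_time(): time.
- manip.read_q(): joint angles.
- manip.read_dq(): joint speeds.
- manip.read_joint_efforts(): joint torques, N m.
- manip.read_tool_pos(): TCP position.
- manip.read_ee_rot(): TCP orientation.
- manip.read_contact_force(): force on the tool from outside, world axes, zero at the start.
- manip.read_ft_torque(): the same for the moment, N m.
- manip.read_grip_width(): finger opening in mm.
- manip.read_gripper_force(): force on a finger pad.
Only numpy, scipy, OpenCV 4.12 (cv2) and the standard library are available. Lean on these libraries where they do the work, as an engineer would, in place of code of your own. Each camera call takes 0.05 s, during which the arm holds its last target. There are 200 camera calls.

### The job

Put the station on the air: first press the green-striped half of the white rocker to switch the power unit on, then press the yellow antenna key fully down so that it stays down, then press the microphone's red transmit bar and finish while still holding it fully down with the fingertips. Leave the red and blue antenna keys up, do not lift, tip or shift the microphone, and leave the mug, screwdriver and jar where they are.

Things in the scene. Friction and masses are not known exactly. Their poses are not given: they have to be found in the camera images.
- power: Grey station power unit, fixed to the desk: a box 130 mm deep (x) by 170 wide (y), top panel 55 mm above the desk. Origin at the centre of its underside; x points away from the robot at yaw 0, z up. On its top, centred at (0, -40) mm, is the white paddle rocker; a small loose jar stands on the black rubber pad around (0, +45) mm.
- rocker (a joint): Angle of the white rocker: 56 mm long (along the unit's x), 34 wide, pivot across its middle 3 mm above the panel, two halves in a shallow V. 0 = off: near half level, far half (green stripe) raised. 0.4 = on: far half pressed level, its top 11 mm above the panel. Starts at 0 to 0.05, stays where left; 2 to 4 N on the green stripe moves it.
- rocker_on (a point): On the top face of the rocker's far, green-striped half, 18 mm from the pivot: the spot to press down to switch on. It moves with the rocker: in the off position it is about 17 mm above the panel, in the on position 11 mm.
- selector: Dark antenna selector, fixed to the desk: a box 110 mm deep (x) by 200 wide (y) with an aluminium top 50 mm above the desk. Origin at the centre of its underside. Three round keys, 32 mm across, stand in a row along its y, 58 mm apart: red, yellow and blue, in an order that changes.
- red_key (a joint): Depth of the red key in m: 0 = up (its top 15 mm above the selector's top), 0.007 = fully down (8 mm above). About 3 N moves it straight down and it stays where it is left.
- red_top (a point): Centre of the top face of the round red key (32 mm across); it sinks with the key.
- yellow_key (a joint): Depth of the yellow key in m: 0 = up (its top 15 mm above the selector's top), 0.007 = fully down (8 mm above). About 3 N moves it straight down and it stays where it is left.
- yellow_top (a point): Centre of the top face of the round yellow key (32 mm across); it sinks with the key.
- blue_key (a joint): Depth of the blue key in m: 0 = up (its top 15 mm above the selector's top), 0.007 = fully down (8 mm above). About 3 N moves it straight down and it stays where it is left.
- blue_top (a point): Centre of the top face of the round blue key (32 mm across); it sinks with the key.
- mic: Loose desk microphone, about 0.9 kg: black base 180 mm long (x) by 120 wide (y) by 30 high, standing on the desk; origin at the centre of its underside, x points away from the robot at yaw 0. A steel stem rises 62 to 72 mm behind the centre and bears a head that reaches 175 mm above the desk; the red transmit bar lies near the front.
- transmit_bar (a joint): Depth of the red transmit bar in m: 0 = released, 0.006 = fully down. Sprung: it starts to move at about 1.2 N, is fully down at 4 N and comes back up when let go.
- bar_top (a point): Centre of the top face of the red transmit bar (34 mm along the microphone's x, 70 along y), 52 mm in front of the centre of the base and 42 mm above the desk when released.
- mug: White loose mug, 80 mm across, 90 high, handle at its +y; origin at the centre of its underside. Stands behind the devices. A bystander.
- driver: Loose screwdriver, 180 mm long, lying on the desk behind the devices. A bystander.
- jar: Loose small jar of spare fuses, 44 mm across, 50 high, white cap, standing on top of the power unit about 85 mm to the left (+y of the unit) of the rocker; origin at the centre of its underside. A bystander.

How it is judged (in metres and radians):
On the way, in this order (a step that is already met when the one before it is completed fails the run):
1. the power unit's rocker is switched on (value of joint rocker above 0.3 rad), for 0.1 s.
2. the yellow antenna key is fully down (value of joint yellow_key above 0.005 m), for 0.1 s.
3. the fingers hold the transmit bar down (value of joint transmit_bar above 0.004 m and contact force between the fingers and mic above 1 N), for 0.3 s.
At the end, for the whole second after the job is handed in: Rocker on (over 0.3 rad), yellow key down (over 5 mm), red and blue keys up (under 2 mm), fingers still holding the transmit bar down (over 4 mm, over 1 N); microphone still, upright, within 25 mm of its start; mug, screwdriver, jar within 20 mm of theirs (all of step 3 and value of joint rocker above 0.3 rad and value of joint yellow_key above 0.005 m and value of joint each of red_key, blue_key below 0.002 m and linear speed of mic below 0.02 m/s and distance of mic from where it was at the start of the episode below 0.025 m and angle between mic's own z axis and vertical below 0.1 rad and height (world z) of mic below 0.01 m and distance of each of mug, driver, jar from where it was at the start of the episode below 0.02 m); the arm keeps its last pose, push and grip.
It fails at once if the red or blue antenna key is pressed (value of joint any of red_key, blue_key above 0.003 m).
It fails at once if the yellow key is pressed before the power is on (value of joint yellow_key above 0.003 m and value of joint rocker below 0.2 rad).
It fails at once if the transmit bar is pressed before the power is on and the yellow key down (value of joint transmit_bar above 0.003 m and (value of joint rocker below 0.2 rad or value of joint yellow_key below 0.004 m)).
It fails at once if the microphone is lifted, tipped or shifted (distance of mic from where it was at the start of the episode above 0.03 m or angle between mic's own z axis and vertical above 0.15 rad or height (world z) of mic above 0.012 m).
It fails at once if the mug, screwdriver or jar is disturbed (distance of any of mug, driver, jar from where it was at the start of the episode above 0.03 m or angle between any of jar, mug's own z axis and vertical above 0.5 rad).
It also fails if it takes over 48 s, if anything falls off the work surface, if the arm or the gripper's body presses on something with over 40 N, if the wrist force passes 120 N, or if a joint passes its speed limit or range.

## Working session

There is one attempt and no reset: what is moved stays moved. The work goes in short steps, each a Python script; the robot and the scene stay as the last script left them, time stands still between calls to the robot, and variables do not carry over. Pictures are saved under pics/ and viewed, at most 10 in all, crops included, and the job is handed in when it is done.

```bash
mkdir -p pics; ls
cat > a.py <<'E'
from station import manip
import cv2,numpy as np
ims={c:manip.camera(c) for c in("scene","side")}
for c in ims: cv2.imwrite(f"pics/{c}1.png",ims[c]); np.save(c,ims[c])
for c in ims:
  i=manip.camera_info(c); print(c,np.array(i["mtx"]).tolist(),i["dist_coeffs"],np.round(i["world_to_cam"],3).tolist())
  for t in["rocker_on","red_top","yellow_top","blue_top","bar_top","power","selector","mic","jar","mug","driver","rocker"]:
    print(t,[(round(r["p"],2),np.round(r["extent"]).tolist()) for r in manip.cut_out(c,t)[:2]])
print(manip.read_time(),manip.read_tool_pos(),manip.read_ee_rot())
E
python3 a.py
```

```text
pics
scene [[482.88142395449415, 0.0, 321.8879346056024], [0.0, 482.88142395449415, 242.64302474274956], [0.0, 0.0, 1.0]] [-0.03524739  0.          0.          0.          0.        ] [[0.067, 0.998, 0.002, -61.067], [0.865, -0.058, -0.498, -505.365], [-0.497, 0.035, -0.867, 1257.205], [0.0, 0.0, 0.0, 1.0]]
rocker_on [(0.66, [435.0, 208.0, 18.0, 25.0])]
red_top [(0.74, [169.0, 214.0, 39.0, 23.0]), (0.53, [274.0, 193.0, 19.0, 17.0])]
yellow_top [(0.54, [332.0, 204.0, 17.0, 17.0])]
blue_top [(0.58, [302.0, 199.0, 14.0, 15.0])]
bar_top [(0.79, [169.0, 214.0, 36.0, 16.0])]
power [(0.92, [455.0, 224.0, 93.0, 77.0])]
selector [(0.9, [303.0, 210.0, 114.0, 69.0])]
mic [(0.82, [175.0, 242.0, 71.0, 94.0])]
jar [(0.93, [488.0, 213.0, 25.0, 28.0])]
mug [(0.96, [215.0, 310.0, 65.0, 56.0]), (0.75, [401.0, 310.0, 98.0, 19.0])]
driver [(0.93, [401.0, 310.0, 99.0, 12.0])]
rocker [(0.68, [439.0, 209.0, 20.0, 28.0])]
side [[438.9787557117187, 0.0, 324.9450453448212], [0.0, 438.9787557117187, 238.07638819359317], [0.0, 0.0, 1.0]] [-0.04053837  0.          0.          0.          0.        ] [[0.821, -0.
[... 221 characters left out ...]
5.0, 12.0, 19.0])]
yellow_top [(0.33, [252.0, 192.0, 25.0, 13.0])]
blue_top []
bar_top [(0.55, [390.0, 370.0, 51.0, 42.0]), (0.24, [303.0, 284.0, 18.0, 17.0])]
power [(0.67, [253.0, 196.0, 67.0, 64.0])]
selector [(0.58, [301.0, 280.0, 81.0, 96.0]), (0.28, [304.0, 284.0, 16.0, 17.0])]
mic [(0.97, [407.0, 345.0, 127.0, 157.0])]
jar [(0.57, [245.0, 163.0, 16.0, 21.0]), (0.27, [296.0, 264.0, 22.0, 12.0])]
mug [(0.7, [304.0, 283.0, 15.0, 17.0]), (0.68, [438.0, 273.0, 63.0, 66.0])]
driver [(0.67, [300.0, 280.0, 81.0, 101.0]), (0.63, [343.0, 204.0, 40.0, 40.0])]
rocker [(0.64, [253.0, 192.0, 26.0, 16.0])]
1.3 [273.42348018 561.98783115 219.4243357 ] [-3.14149980e+00  4.58595964e-05  2.68875897e+00]
```

View pics/scene1.png

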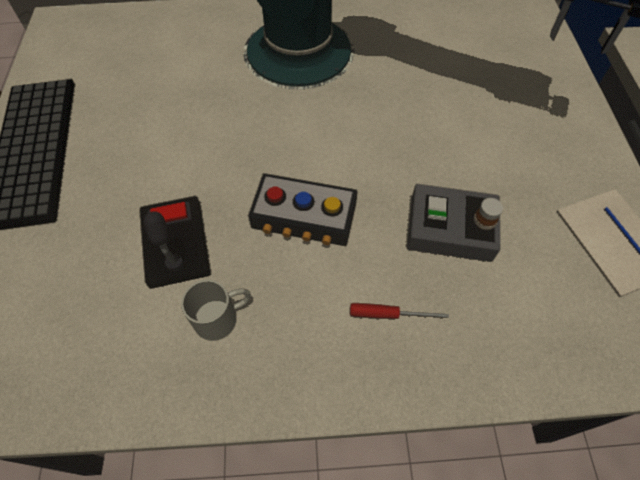

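View pics/side1.png

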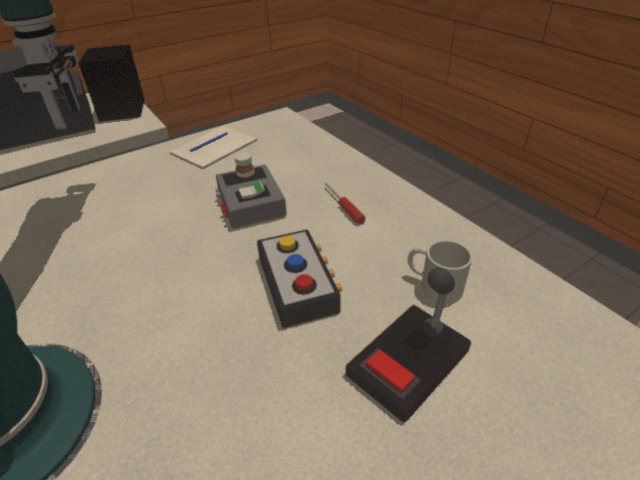

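```bash
cat > b.py <<'E'
from station import manip
import cv2,numpy as np
def ray(info,W,px,z):
  n=cv2.undistortPoints(np.array(px,float).reshape(-1,1,2),np.array(info["mtx"]),np.array(info["dist_coeffs"])).reshape(-1,2)
  C=np.linalg.inv(W); d=np.c_[n,np.ones(len(n))]@C[:3,:3].T; o=C[:3,3]
  return o+d*((z-o[2])/d[:,2])[:,None]
RNG={"yellow":[(20,120,90),(34,255,255)],"blue":[(105,120,60),(125,255,255)],"green":[(40,90,50),(85,255,255)],"red":[(0,150,90),(6,255,255)]}
def blobs(im,col,amin=12):
  m=cv2.inRange(cv2.cvtColor(im,cv2.COLOR_BGR2HSV),*map(np.array,RNG[col]))
  if col=="red": m|=cv2.inRange(cv2.cvtColor(im,cv2.COLOR_BGR2HSV),(174,150,90),(180,255,255))
  n,l,s,c=cv2.connectedComponentsWithStats(m)
  return [(c[i],s[i],l==i) for i in range(1,n) if s[i][4]>=amin]
E
cat > c.py <<'E'
from b import *
H={"yellow":65,"blue":65,"green":73,"red":65}
for c in("scene","side"):
  im=np.load(c+".npy"); I=manip.camera_info(c); W=np.array(I["world_to_cam"])
  for k in H:
    for ce,s,m in blobs(im,k):
      print(c,k,ce.round(1),s[4],ray(I,W,[ce],H[k])[0].round(1), ray(I,W,[ce],42)[0].round(1) if k=="red" else "")
I=manip.camera_info("scene");W=np.array(I["world_to_cam"])
for t,z in(("power",55),("selector",50),("mic",30)):
  r=manip.cut_out("scene",t)[0]["region"]
  p=cv2.minAreaRect(np.argwhere(r)[:,::-1].astype(np.float32))
  print(t,p, ray(I,W,cv2.boxPoints(p),z)[:,:2].round().tolist())
E
python3 c.py
```

```text
scene yellow [331.9 203.3] 179 [536.5  44.3  65. ] 
scene blue [302.9 198.4] 173 [521.2 -11.3  65. ] 
scene blue [622.8 229.6] 141 [632.4 593.1  65. ] 
scene green [279.4  70.1] 16 [161.4 -48.3  73. ] 
scene green [323.3  70.3] 14 [169.   52.9  73. ] 
scene green [308.1  72.3] 38 [173.5  17.5  73. ] 
scene green [295.9  76.8] 33 [186.5 -11.2  73. ] 
scene green [283.9  75.9] 12 [181.8 -38.5  73. ] 
scene green [437.  212.7] 91 [576.6 241.3  73. ] 
scene red [274.2 192.6] 147 [503.6 -66.9  65. ] [486.8 -68.5  42. ]
scene red [171.2 210.5] 391 [ 532.5 -265.7   65. ] [ 516.6 -273.3   42. ]
scene red [374.3 310.1] 521 [761.8  99.5  65. ] [752.8 102.8  42. ]
side yellow [286.8 242.1] 180 [530.8  38.3  65. ] 
side blue [294.9 259.9] 140 [516.4 -14.9  65. ] 
side green [257.4 186.3] 51 [574.1 238.9  73. ] 
side red [351.  208.6] 197 [699.2  53.2  65. ] [719.2  78.5  42. ]
side red [223.9 208.9] 34 [478.4 214.   65. ] [489.1 246.1  42. ]
side red [303.6 280.7] 169 [500.1 -70.2  65. ] [511.7 -50.1  42. ]
side red [390.3 370.1] 1003 [ 503.  -295.4   65. ] [ 514.7 -284.8   42. ]
power ((455.6377258300781, 222.00177001953125), (95.54371643066406, 68.42118835449219), 7.85331392288208) [[642.0, 170.0], [487.0, 213.0], [531.0, 397.0], [681.0, 340.0]]
selector ((301.2601318359375, 209.2648468017578), (103.63538360595703, 59.77922058105469), 10.738897323608398) [[574.0, -126.0], [433.0, -105.0], [496.0, 100.0], [630.0, 65.0]]
mic ((172.63003540039062, 241.41000366210938), (86.40843963623047, 67.31656646728516), 81.8698959350586) [[485.0, -357.0], [471.0, -222.0], [668.0, -188.0], [679.0, -310.0]]
```

```bash
cat > d.py <<'E'
from b import *
from scipy.spatial.transform import Rotation as R
print(manip.read_time())
M=np.array(manip.camera_info("wrist")["mount"]); print(M.round(2).tolist(), [np.round(manip.camera_info("wrist")[k],2).tolist() for k in("mtx","dist_coeffs")])
for n,p,ys in(("power",[555,240,190],(2.89,-.25)),("yel",[534,41,190],(2.89,-.25)),("mic",[500,-279,190],(-2.97,.17))):
  for y in ys:
    q=manip.ik(p,[np.pi,0,y]); print(n,y,None if q is None else np.round(q,2))
manip.move_gripper(0)
manip.move_pose([555,240,220],[np.pi,0,2.89])
pos=manip.read_tool_pos();rot=manip.read_ee_rot()
im=manip.camera("wrist");cv2.imwrite("pics/w1.png",im);np.savez("w1",im=im,pos=pos,rot=rot)
print(pos,rot,manip.read_time())
E
python3 d.py
```

```text
1.45
[[0.0, -0.97, -0.26, 74.99], [1.0, 0.0, 0.0, 0.18], [-0.0, -0.26, 0.97, -165.73], [0.0, 0.0, 0.0, 1.0]] [[[414.82, 0.0, 323.09], [0.0, 414.82, 240.24], [0.0, 0.0, 1.0]], [-0.05, 0.0, 0.0, 0.0, 0.0]]
power 2.89 [-0.55  0.41  0.12  1.7  -0.05  1.03  0.91]
power -0.25 [-0.95  0.48  0.66  1.71 -0.33  1.06 -2.  ]
yel 2.89 [-0.44  0.3   0.37  1.88 -0.13  0.98  1.3 ]
yel -0.25 [-0.74  0.36  0.74  1.89 -0.29  1.   -1.69]
mic -2.97 [-0.23  0.49  0.91  1.8  -0.44  1.07  2.58]
mic 0.17 [-0.24  0.5   0.92  1.8  -0.45  1.07 -0.55]
[554.48353095 241.25143658 219.9592695 ] [ 3.14126276e+00 -3.24625119e-04  2.89144636e+00] 4.4917
```

View pics/w1.png

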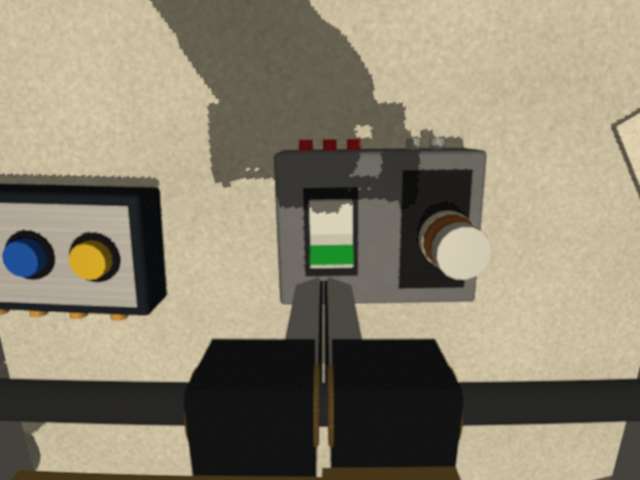

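```bash
cat >> b.py <<'E'
from scipy.spatial.transform import Rotation as R
def wW(pos,rot):
  T=np.eye(4);T[:3,:3]=R.from_euler("xyz",rot).as_matrix();T[:3,3]=pos
  return np.linalg.inv(T@np.array(manip.camera_info("wrist")["mount"]))
E
cat > e.py <<'E'
from b import *
d=np.load("w1.npz");W=wW(d["pos"],d["rot"]);I=manip.camera_info("wrist");im=d["im"]
for k,h in(("green",73),("yellow",65),("blue",65)):
  for ce,s,m in blobs(im,k,100): print(k,ce.round(1),s,ray(I,W,[ce],h)[0].round(1))
c=ray(I,W,[(275,152),(485,152),(475,303),(281,303)],55)[:,:2];print(c.round(1),c.mean(0))
g=ray(I,W,[(310,268),(355,268),(331,245),(331,265)],73)[:,:2];print(g.round(1))
w=ray(I,W,[(309,200),(353,200)],66)[:,:2];print(w.round(1))
for a,b in((0,1),(3,2)): v=c[b]-c[a];print(np.linalg.norm(v),np.arctan2(-v[0],v[1]))
for a,b in((0,3),(1,2)): v=c[b]-c[a];print(np.linalg.norm(v),np.arctan2(v[1],v[0]))
E
python3 e.py
```

```text
green [331.1 254.4] [309 245  46  20 903] [575.8 242.9  73. ]
yellow [ 87.9 261.1] [  69  243   41   37 1133] [534.3  46.9  65. ]
blue [ 23.5 257.5] [   3  239   42   39 1240] [517.9  -5.9  65. ]
[[489.1 219.7]
 [529.5 380. ]
 [654.9 352.3]
 [613.  189.5]] [571.63591794 285.36901174]
[[582.6 223.9]
 [591.5 258.6]
 [568.3 244.7]
 [584.3 240.7]]
[[530.8 236.6]
 [539.2 269.8]]
165.33749262721494 -0.24692239628533497
168.04763784619658 -0.25247943404379936
127.47452053909491 -0.23882667644027314
128.45862749376022 -0.2178074532592024
```

```bash
cat >> b.py <<'E'
def press(xy,z0,zmin,fstop,step=1.0):
  z=z0;F=0
  while z>zmin:
    z-=step; manip.movel([xy[0],xy[1],z],rate=20)
    F=manip.read_contact_force()[2]; print(round(z,1),round(float(manip.read_tool_pos()[2]),1),round(float(F),1),end=" | ")
    if F>fstop: break
  print("t",manip.read_time()); return z
E
cat > f.py <<'E'
from b import *
xy=(579,242)
manip.move_pose([*xy,110],[np.pi,0,2.897])
print(manip.read_tool_pos(),manip.read_contact_force())
manip.movel([*xy,90],rate=100)
press(xy,89,76,7)
manip.movel([*xy,150],rate=150)
manip.movel([500,100,220],rate=250)
pos=manip.read_tool_pos();rot=manip.read_ee_rot()
im=manip.camera("wrist");cv2.imwrite("pics/w2.png",im);np.savez("w2",im=im,pos=pos,rot=rot)
W=wW(pos,rot);I=manip.camera_info("wrist")
for k in("yellow","blue","red"):
  for ce,s,m in blobs(im,k,100): print(k,ce.round(1),s,ray(I,W,[ce],65)[0].round(1))
print(manip.read_time())
E
python3 f.py
```

```text
[579.0488646  242.54965029 110.8502472 ] [0.95381406 0.48914886 1.54334658]
88.0 88.9 3.0 | 87.0 87.2 3.3 | 86.0 85.8 2.0 | 85.0 84.8 2.1 | 84.0 83.9 2.5 | 83.0 82.9 1.1 | 82.0 81.9 1.5 | 81.0 80.9 2.1 | 80.0 80.3 6.9 | 79.0 80.1 18.7 | t 7.8667
yellow [267.  282.1] [ 248  264   39   37 1164] [534.   45.7  65. ]
blue [197.9 278.4] [ 178  259   40   39 1199] [517.2  -8.8  65. ]
red [482.3 167.1] [476 163  13  10 114] [483.5 232.   65. ]
red [505.2 167.2] [499 163  13  10 117] [487.8 249.4  65. ]
red [528.3 167.1] [522 163  13  10 113] [491.9 267.1  65. ]
red [127.9 276.6] [ 110  259   37   36 1030] [501.9 -65.1  65. ]
9.4
```

View pics/w2.png

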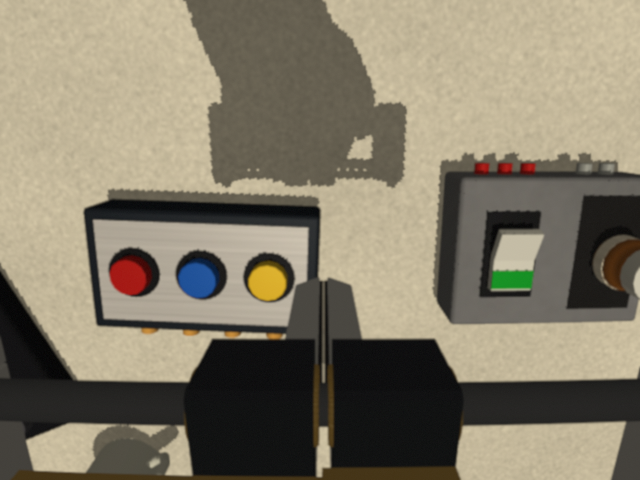

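```bash
cat > g.py <<'E'
from b import *
xy=(534,45.3)
manip.movel([*xy,110],rate=200)
print(manip.read_tool_pos(),manip.read_contact_force())
manip.movel([*xy,84],rate=80)
press(xy,82,69.5,9)
manip.movel([*xy,180],rate=200)
im=manip.camera("side");cv2.imwrite("pics/s2.png",im[180:400,180:500].repeat(2,0).repeat(2,1))
manip.move_pose([490,-270,230],[np.pi,0,-2.97])
pos=manip.read_tool_pos();rot=manip.read_ee_rot()
im=manip.camera("wrist");cv2.imwrite("pics/w3.png",im);np.savez("w3",im=im,pos=pos,rot=rot)
W=wW(pos,rot);I=manip.camera_info("wrist")
print(pos,rot)
for ce,s,m in blobs(im,"red",100):
  r=cv2.minAreaRect(np.argwhere(m)[:,::-1].astype(np.float32)); b=ray(I,W,cv2.boxPoints(r),42)
  print(ce.round(1),s,ray(I,W,[ce],42)[0].round(1),b[:,:2].round(1).tolist())
print(manip.read_time())
E
python3 g.py
```

```text
[534.2496982   46.03735879 110.53656403] [ 0.81198167 -0.14896997  0.40930315]
81.0 81.1 0.5 | 80.0 80.0 0.5 | 79.0 79.0 1.2 | 78.0 77.9 -0.3 | 77.0 76.9 -0.1 | 76.0 75.9 -0.7 | 75.0 74.9 -0.2 | 74.0 73.9 0.9 | 73.0 72.9 0.3 | 72.0 72.2 5.6 | 71.0 71.8 19.9 | t 13.4583
[ 490.4134469  -268.7800304   229.41033669] [ 3.14081392e+00 -5.25733267e-04 -2.96914551e+00]
[304.5 244.9] [ 265  226   80   38 2897] [ 516.7 -280.3   42. ] [[505.7, -317.0], [493.9, -249.0], [527.3, -242.7], [539.4, -312.4]]
[551.8 276.7] [535 260  35  35 934] [507.8 -52.   42. ] [[513.7, -73.5], [485.6, -57.2], [502.0, -30.4], [530.8, -46.6]]
[589.9 472.6] [570 463  42  17 520] [717.5  66.   42. ] [[707.9, 38.6], [702.1, 85.1], [723.1, 93.9], [728.8, 46.5]]
15.475
```

View pics/w3.png

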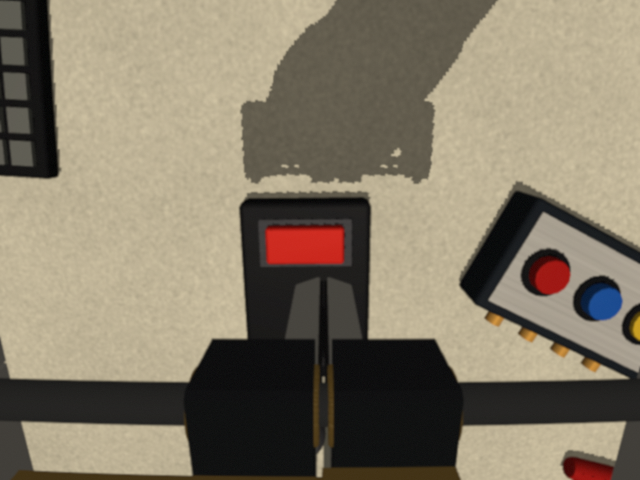

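View pics/s2.png

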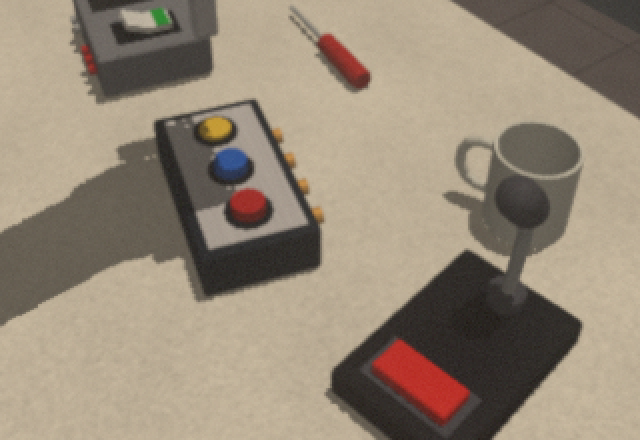

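```bash
cat > h.py <<'E'
from b import *
I=manip.camera_info("scene");W=np.array(I["world_to_cam"]);print("head",ray(I,W,[(157,225)],155))
xy=(513,-281)
manip.movel([*xy,110],rate=150)
manip.dwell(.2)
print(manip.read_tool_pos(),manip.read_contact_force())
manip.movel([*xy,62],rate=60)
press(xy,61,47.5,6,.7)
manip.dwell(.6)
print(manip.read_tool_pos(),manip.read_contact_force(),manip.read_time())
im=manip.camera("side");cv2.imwrite("pics/s3.png",im[130:430,180:500].repeat(2,0).repeat(2,1))
E
python3 h.py
```

```text
head [[ 622.31453507 -257.60106332  155.        ]]
[ 513.29875547 -281.14623176  110.81726527] [ 0.37053429  0.49969092 -0.65289179]
60.3 60.4 -1.2 | 59.6 59.6 -0.2 | 58.9 58.9 -0.4 | 58.2 58.2 0.4 | 57.5 57.5 1.6 | 56.8 56.7 0.2 | 56.1 56.1 0.8 | 55.4 55.4 1.8 | 54.7 54.7 1.0 | 54.0 54.0 1.4 | 53.3 53.3 2.2 | 52.6 52.6 2.7 | 51.9 51.9 2.8 | 51.2 51.2 3.8 | 50.5 50.5 4.2 | 49.8 50.2 9.9 | t 21.5917
[ 513.06679598 -281.02788237   50.14326746] [-1.30999301  0.25674683  9.94797612] 22.1917
```

View pics/s3.png

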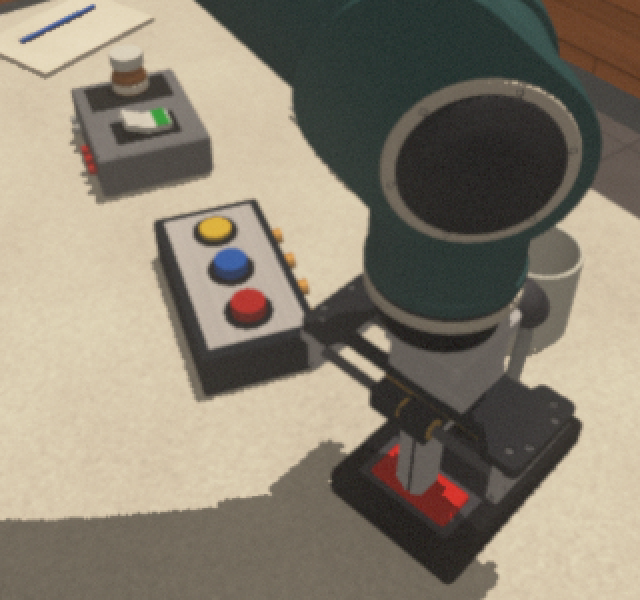

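The picture shows the rocker on at (150,118), the yellow key down at (215,228), and the fingertips holding the red bar at (420,480). The wrist reads about 10 N with the bar at its stop, so I'm handing the job in.

```bash
python3 -c "
from station import manip
print(manip.close_job())"
```

```text
the job is handed in; nothing more can be done
None
```

I handed the job in at about 22 s of the 48 s, with the rocker on, the yellow key down and the fingertips holding the transmit bar at its stop with about 10 N; the judge's result was not shown.

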